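# Draw the index pin of a banding wheel

### The job

I want to turn the banding wheel, but its sprung index pin is home in the rim and a tall beaker stands right behind the pull knob. First take the beaker away and set it down gently, upright, on the bare bench at least a hand's width (10 cm) clear of the knob; then grip the knob, pull the plunger straight back until it stops, so that the pin is clear of its hole, and finish while still holding it fully back. Do not pull the plunger while the beaker is still behind it, and leave the other pottery where it stands.

Things in the scene. Friction and masses are not known exactly. Their poses are not given: they have to be found in the camera images.
- wheel: banding wheel, fixed to the bench; round metal head 220 mm across, top 67 mm high. Origin on the bench under its axis, z up; its -x axis points from there along the index plunger: the pull direction. Plunger housing: block from x = -155 to -130 mm, 36 mm wide, 72 mm high, on a foot bar 50 mm wide, 12 mm high, that ends at x = -160 mm
- plunger (a joint): travel of the sprung plunger in m: 0 with the pin seated in the rim, 0.020 at its stop, fully back. Moves level along the wheel's -x. The spring pulls it home with about 4 N at 0 and 10 N at 0.020; it snaps home when released
- knob_neck (a point): middle of the neck of the dark steel pull knob, on the plunger's axis, 56 mm above the bench (175 mm from the wheel's axis when seated); moves with the plunger. The neck is a level cylinder 18 mm in diameter and 36 mm long, free all round and open from above; its axis is the wheel's x axis
- knob_end (a point): centre of the outer face of the knob, 24 mm from the middle of the neck: the face of an end flange 30 mm in diameter and 6 mm thick; moves with the plunger
- pin_tip (a point): tip of the 8 mm steel pin, on the plunger's axis; seated, it is 10 mm inside the rim; fully back, 10 mm outside it
- seat_hole (a point): mouth of the seat hole in the rim of the wheel's head (110 mm from the wheel's axis, 56 mm above the bench), with the wheel's axes. 20 mm of open gap between the rim and the housing shows the pin
- beaker: the obstacle: a straight-sided open beaker of bisque clay, 58 mm outside diameter (54 at the foot), 120 mm high, wall 5 mm, about 0.25 kg, standing on the bench 6 to 12 mm behind the knob's end. Origin at the centre of its underside, z up through its mouth
- vase: bystander: small round-bellied vase, 96 mm diameter, 96 mm high, standing on the wheel's head. Origin at the centre of its underside
- jar: bystander: lidded jar with a knob, 116 mm diameter, 134 mm high, on the bench. Origin at the centre of its underside
- cone: bystander: truncated solid cone, 104 mm diameter at the foot, 68 mm at the top, 85 mm high, on the bench. Origin at the centre of its underside
- bowl: bystander: bowl, 110 mm diameter, 55 mm high, on the bench. Origin at the centre of its underside
There are look-alikes about, which are no part of the job. What is shaped like the beaker but red or yellow is not meant.

How it is judged:
By the outcome, as a careful person would: the job done as asked, in the order asked, and still so for the second after the job is handed in, while the arm keeps its last pose, push and grip.
It also fails if it takes over 45 s, if anything falls off the work surface, if the arm or the gripper's body presses on something with over 40 N, if the wrist force passes 120 N, or if a joint passes its speed limit or range.

### The arm

A 6-joint arm with a two-finger parallel gripper is mounted at the origin on the work surface. World frame = base frame: x ahead of the robot, y to its left, z up, the work surface at z = 0. Lengths are in m, angles in rad, forces in N, time in s.
With the tool pointing down it reaches from about 0.3 to 0.85 m from the base axis. Payload 4.2 kg.
Tool frame: the origin (TCP) lies between the finger pads; the fingertips stand ahead of it and the grasp point (between the pads) lies 8 mm behind it (manip.finger_overhang is the z of the fingertips in the tool frame, in m); z points along the fingers, y is the direction in which the jaws open and shut (so a half turn about z gives the same grasp; the last joint's range is limited). The gripper opens to 91 mm and grips with 3 to 60 N. Pads are 32 mm wide; open, the fingers measure 118 mm over their backs; the gripper's body (76 mm by 178 mm) begins 60 mm behind the grasp point.
Start: joints at [-0.02, 0.32, 1.565, -0, 1.257, -0.02], TCP at [0.575, 0, 0.225] pointing down, gripper open.
Joint ranges: [-3.11, 3.11], [-0.84, 2.01], [0.21, 2.61], [-1.34, 4.49], [0.05, 2.63], [-2.56, 2.56]. Speed limits (rad/s): [2.57, 2.57, 3.14, 3.14, 3.14, 3.14].

### API

Orientations are given as a unit quaternion [w, x, y, z].
In Python, from plant import status, eyes, ticket, manip gives the robot as it stands.
- The arm moves only by the tool apply_moves, never from a script. Its argument "steps" is a list of rows, each a list of 7 numbers: the turn, a rotation vector about the tool's x, y, z in rad, then the shift along the tool's x, y, z in mm, then the gripper command: -1 is shut, 1 is fully open, values between are in proportion. In form: [[rx, ry, rz, tx, ty, tz, jaw], ...]. A call has 1 to 12 rows; each row is the pose to reach, as a shift and turn from the pose commanded when the call began, along the tool's axes at that moment; what a row does not reach only later rows make up. A row lasts 1/8 s, in which the tool goes at most 62.5 mm and 10.7 degrees, less where a joint would pass 70% of its speed; a pose out of reach is approached as far as the arm can. A call with a gripper value outside its range is refused whole. The fingers move at their own pace and stop on an object; "newtons" is the grip in N (left out, the last holds). Time passes only in rows, so rows that repeat a pose let the fingers close. It gives the time, the measured TCP pose, the force and the opening at its end, in the units of the state.
- status.get_state(): the state, without advancing time (a new reading comes with each control period).
- eyes.read_camera(name): name is "scene" or "side" or "wrist"; returns a dict with "image" (384x512x3 uint8, red, green, blue), "fx", "fy", "cx", "cy" (pixels), "cam_to_world" (4x4, takes a point from camera to world coordinates); the wrist camera has in their place "mount" (4x4, takes a point from camera to tool coordinates, whose origin is the TCP and whose axes are the flange's). Camera axes: x right, y up, looking along -z (the intrinsics and any distortion apply to the point x, -y, -z); pixel columns grow to the right and rows downward; lengths in m; the calibration is good to about 2 mm. A picture is of the moment at which its call begins: read the wrist's pose just before it. There is no depth.
- ticket.close_job(): hands the job in, once; it reports no verdict.
Trained networks look in a picture, given as the dict that the camera call returned (one of the last four; its "shot" number tells which), for a name from the list of things; names that differ only in an ending like _2 or _b are one class to them, and where a whole thing is asked for, a point or a joint stands for the part that bears it (a point fixed in the world has none). Each returns a list of dicts, best first, with "p" (0 to 1); they miss things now and then, are a little off and sometimes report something else, mostly with a low value. They report only what shows in the picture. A call takes as long as a camera call. They do not tell look-alikes from the thing itself.
- eyes.masks_of(picture, query): "mask" (384x512 bool, what is visible of it).
- eyes.mark_of(picture, query): "xyz" ([x, y, z] in m, in world coordinates, good to about 4 mm: a listed point, or the origin of a listed thing).
The state is a dict: "clock": time; "joint_pos": joint angles; "joint_velocities": joint speeds; "tau": joint torques, N m; "tcp_pos": TCP position; "ee_rot": TCP orientation; "ft_force": force on the tool from outside, world axes, zero at the start; "moment": the same for the moment, N m; "grip_width": finger opening in m.
Only numpy, scipy, OpenCV 4.12 (cv2) and the standard library are available. Lean on these libraries where they do the work, as an engineer would, in place of code of your own. Each camera call takes 0.05 s, during which the arm holds its last target.

## Working session

There is one attempt and no reset: what is moved stays moved. The work goes in short steps, Python scripts to look and compute and a tool call to move; the robot and the scene stay as the last step left them, time stands still between calls to the robot, and variables do not carry over. Pictures are saved under pics/ and viewed, and the job is handed in when it is done.

Besides the shell and the picture viewer there is one more tool, called after "Call:" as name([rows], argument=value, ...), one row to a line, values as JSON. apply_moves: Moves the arm, as the interface text tells. Its arguments: {"type":"object","properties":{"steps":{"type":"array","items":{"type":"array","items":{"type":"number"}}},"newtons":{"type":"number"}},"required":["steps"]}

```bash
ls; mkdir -p pics
python3 - <<'E'
from plant import status, eyes, ticket, manip
import cv2
print(status.get_state()); print(manip.finger_overhang)
for n in ["scene","side","wrist"]:
    p=eyes.read_camera(n); cv2.imwrite(f"pics/{n}0.png",p["image"][:,:,::-1])
    print(n,{k:v for k,v in p.items() if k!="image"})
    for q in ["wheel","knob_neck","knob_end","pin_tip","seat_hole","beaker","vase","jar","cone","bowl"]:
        print(q,[(round(d["p"],2),[round(float(x),4) for x in d["xyz"]]) for d in eyes.mark_of(p,q)][:4])
E
```

```text
pics
{'clock': 0.0, 'joint_pos': array([-2.00325057e-02,  3.20257624e-01,  1.56568608e+00, -1.98315342e-05,
        1.25737465e+00, -2.00068146e-02]), 'joint_velocities': array([ 9.45934323e-04,  1.01290315e-03, -7.46511468e-05,  2.58200186e-04,
        6.35443444e-04, -1.20345073e-03]), 'tau': array([-5.01459035e-04, -4.12465632e+01, -2.31973493e+01,  7.28826877e-02,
        4.58198413e-02, -1.41870069e-04]), 'tcp_pos': array([ 5.74512064e-01, -1.42742022e-05,  2.24137208e-01]), 'ee_rot': array([-6.15685087e-04,  7.07113434e-01,  7.07099602e-01, -6.04591115e-04]), 'ft_force': array([-0.19991338,  0.05942475, -0.27622129]), 'moment': array([-0.03281086,  0.01374547, -0.00856337]), 'grip_width': 0.09127716209335418}
0.011
scene {'fx': 384.82685050915103, 'fy': 384.82685050915103, 'cx': 253.83583023890867, 'cy': 197.92514061277905, 'cam_to_world': array([[ 0.83281538, -0.44455224,  0.3298361 ,  0.95242518],
       [ 0.55332611,  0.68553345, -0.47315337, -0.54485904],
       [-0.01577228,  0.57655633,  0.81690516,  0.97447185],
       [ 0.        ,  0.        ,  0.        ,  1.        ]
[... 1456 characters left out ...]
1,  2.88365053e-01,
         8.10405884e-02],
       [ 9.99998552e-01,  1.66434547e-03,  3.54274946e-04,
         4.71752239e-04],
       [-1.40714062e-04,  2.88365236e-01, -9.57520481e-01,
        -1.61204048e-01],
       [ 0.00000000e+00,  0.00000000e+00,  0.00000000e+00,
         1.00000000e+00]]), 'shot': 3}
wheel [(0.92, [0.7085, 0.1101, -0.0011])]
knob_neck [(0.76, [0.5365, 0.0843, 0.0578])]
knob_end [(0.91, [0.51, 0.0894, 0.0586])]
pin_tip [(0.91, [0.6119, 0.0976, 0.0563])]
seat_hole [(0.63, [0.5984, 0.0945, 0.0508])]
beaker [(0.87, [0.368, 0.0942, 0.0014]), (0.74, [0.4682, 0.0844, 0.0017]), (0.69, [0.598, 0.0997, 0.0561])]
vase [(0.9, [0.7076, 0.1052, 0.0669])]
jar []
cone []
bowl []
```

View pics/scene0.png

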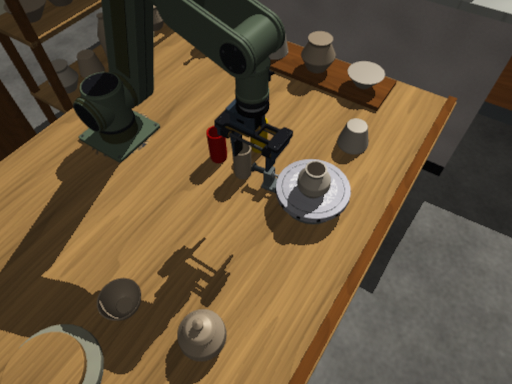

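View pics/side0.png

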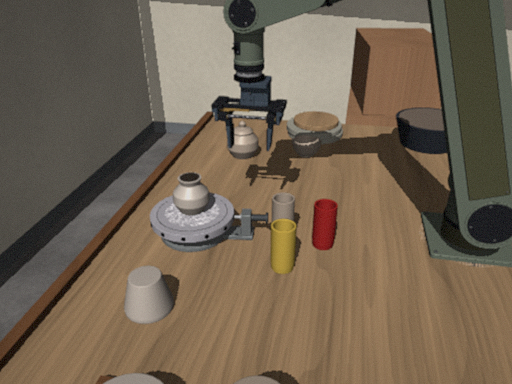

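View pics/wrist0.png

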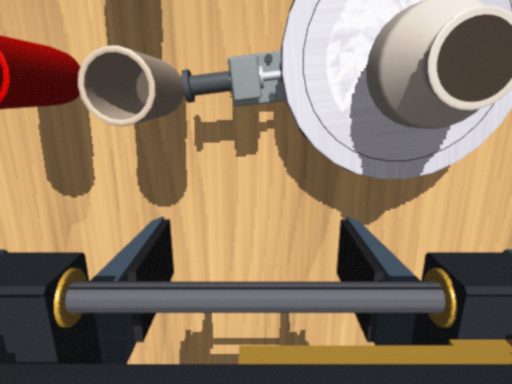

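The beige beaker stands at about (0.471, 0.085), behind the knob. In the wrist picture it is at px (118,85) and the knob is at (187,85). The red look-alike is at about (0.367, 0.096) and the yellow one at about (0.452, 0.206). I'll turn the jaws across the plunger axis and go above the beaker.

Call:
apply_moves([
  [0,0,0.18,10,-13,0,1],
  [0,0,0.36,20,-26,0,1],
  [0,0,0.54,32,-39,0,1],
  [0,0,0.72,43,-52,0,1],
  [0,0,0.9,53,-65,0,1],
  [0,0,1.08,64,-78,0,1],
  [0,0,1.26,75,-91,0,1],
  [0,0,1.4,82,-100,0,1],
  [0,0,1.451,85,-104,0,1],
  [0,0,1.451,85,-104,0,1],
  [0,0,1.451,85,-104,0,1],
])

```text
clock: 3.02
tcp_pos: [0.4712, 0.0849, 0.225]
ee_rot: [0.0, 0.998, 0.06, 0.0]
ft_force: [0.2, 0.1, 0.4]
grip_width: 0.0906
```

```bash
cat > look.py <<'E'
from plant import status, eyes, ticket, manip
import cv2,sys,numpy as np
def st():
    s=status.get_state()
    from scipy.spatial.transform import Rotation as R
    q=s["ee_rot"]; M=R.from_quat([q[1],q[2],q[3],q[0]]).as_matrix()
    print("t",round(s["clock"],2),"tcp",s["tcp_pos"].round(4),"x",M[:,0].round(3),"y",M[:,1].round(3),"z",M[:,2].round(3),"F",s["ft_force"].round(1),"M",s["moment"].round(2),"w",round(s["grip_width"],4),"j",s["joint_pos"].round(2))
def look(tag,names,qs):
    for n in names:
        p=eyes.read_camera(n); cv2.imwrite(f"pics/{n}{tag}.png",p["image"][:,:,::-1])
        for q in qs: print(n,q,[(round(d["p"],2),[round(float(x),4) for x in d["xyz"]]) for d in eyes.mark_of(p,q)][:5])
if __name__=="__main__":
    st(); look(sys.argv[1],sys.argv[2].split(","),sys.argv[3].split(",")) if len(sys.argv)>3 else 0
E
python3 look.py 1 wrist,scene,side beaker,knob_end,knob_neck,wheel,pin_tip
```

```text
t 3.02 tcp [0.4712 0.0849 0.225 ] x [0.993 0.12  0.   ] y [ 0.12  -0.993  0.   ] z [ 0. -0. -1.] F [0.2 0.1 0.4] M [-0.01  0.03 -0.04] w 0.0906 j [ 0.15  0.17  1.77 -0.    1.2   1.6 ]
wrist beaker [(0.79, [0.3689, 0.0944, 0.0]), (0.69, [0.4531, 0.2106, -0.0021]), (0.56, [0.4738, 0.0819, 0.0005])]
wrist knob_end [(0.77, [0.5093, 0.0902, 0.058])]
wrist knob_neck [(0.91, [0.5359, 0.0891, 0.0566])]
wrist wheel []
wrist pin_tip [(0.53, [0.4693, 0.0837, 0.001])]
scene beaker [(0.98, [0.4765, 0.0869, 0.0002]), (0.75, [0.4527, 0.2055, 0.0029]), (0.68, [0.3659, 0.1014, -0.0009])]
scene knob_end [(0.67, [0.5129, 0.0844, 0.0553]), (0.58, [0.6908, -0.3988, -0.0006])]
scene knob_neck [(0.72, [0.511, 0.0819, 0.0576]), (0.56, [0.534, 0.0893, 0.0571])]
scene wheel [(0.67, [0.7037, 0.1115, -0.0013])]
scene pin_tip []
side beaker [(0.84, [0.4564, 0.2054, -0.0009]), (0.67, [0.3692, 0.0974, 0.004])]
side knob_end [(0.5, [0.5092, 0.0853, 0.055])]
side knob_neck [(0.55, [0.5321, 0.0925, 0.0552])]
side wheel [(0.79, [0.7088, 0.1108, -0.0002])]
side pin_tip []
```

View pics/wrist1.png

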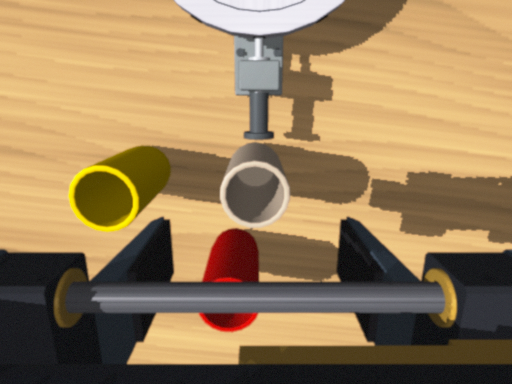

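View pics/side1.png

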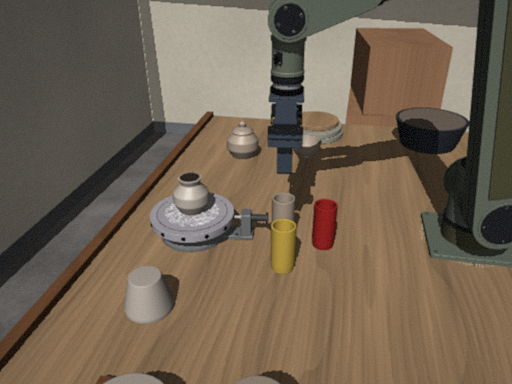

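In the wrist view the beaker (255,190) is centred between the jaws, with the knob just ahead at (258,135) and yellow at (105,195), clear of the finger path. Going down to grip it.

Call:
apply_moves([
  [0,0,0,1,0,20,1],
  [0,0,0,2,0,45,1],
  [0,0,0,2,0,70,1],
  [0,0,0,2,0,95,1],
  [0,0,0,2,0,118,1],
  [0,0,0,2,0,135,1],
  [0,0,0,2,0,145,1],
  [0,0,0,2,0,148,1],
  [0,0,0,2,0,148,1],
], newtons=20)

```text
clock: 5.05
tcp_pos: [0.4733, 0.0853, 0.0773]
ee_rot: [-0.0, 0.998, 0.06, 0.0]
ft_force: [0.0, -0.3, 0.3]
grip_width: 0.091
```

```bash
python3 look.py 2 wrist,side beaker
```

```text
t 5.05 tcp [0.4733 0.0853 0.0773] x [0.993 0.12  0.001] y [ 0.12  -0.993 -0.   ] z [ 0.001  0.    -1.   ] F [ 0.  -0.3  0.3] M [ 0.02  0.09 -0.02] w 0.091 j [0.15 0.33 1.98 0.   0.83 1.61]
wrist beaker [(0.91, [0.4702, 0.0837, -0.0002])]
side beaker [(0.7, [0.4568, 0.208, 0.0026]), (0.67, [0.3673, 0.0944, 0.0042])]
```

View pics/wrist2.png

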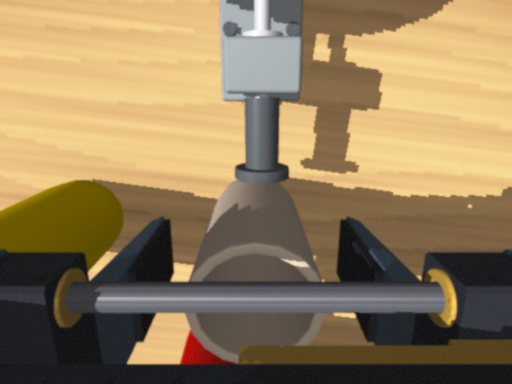

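The beaker (255,290) sits centred between the pads. Closing now.

Call:
apply_moves([
  [0,0,0,0,0,0,0.6],
  [0,0,0,0,0,0,0.5],
  [0,0,0,0,0,0,0.4],
  [0,0,0,0,0,0,0.3],
  [0,0,0,0,0,0,0.2],
  [0,0,0,0,0,0,0],
  [0,0,0,0,0,0,-0.5],
  [0,0,0,0,0,0,-1],
  [0,0,0,0,0,0,-1],
  [0,0,0,0,0,0,-1],
], newtons=18)

```text
clock: 6.5
tcp_pos: [0.473, 0.0852, 0.077]
ee_rot: [-0.0, 0.998, 0.06, 0.0]
ft_force: [-0.6, -0.7, -0.1]
grip_width: 0.0582
```

Call:
apply_moves([
  [0,0,0,0,0,-3,-1],
  [0,0,0,0,0,-10,-1],
  [0,0,0,0,0,-20,-1],
  [0,0,0,0,0,-32,-1],
  [0,0,0,0,0,-45,-1],
  [0,0,0,0,0,-56,-1],
  [0,0,0,0,0,-60,-1],
  [0,0,0,0,0,-60,-1],
])

```text
clock: 7.5
tcp_pos: [0.473, 0.0852, 0.1372]
ee_rot: [-0.0, 0.998, 0.06, 0.0]
ft_force: [-0.3, -0.3, -2.9]
grip_width: 0.0582
```

```bash
python3 look.py 3 wrist,side beaker
```

```text
t 7.5 tcp [0.473  0.0852 0.1372] x [0.993 0.119 0.   ] y [ 0.119 -0.993  0.   ] z [ 0.  0. -1.] F [-0.3 -0.3 -2.9] M [ 0.06  0.12 -0.  ] w 0.0582 j [ 0.15  0.25  1.91 -0.    0.98  1.61]
wrist beaker [(0.93, [0.4704, 0.0862, 0.06]), (0.69, [0.4534, 0.2086, 0.0017])]
side beaker [(0.93, [0.3661, 0.094, 0.0008]), (0.79, [0.473, 0.0856, 0.0563]), (0.67, [0.4584, 0.2081, 0.0011])]
```

View pics/side3.png

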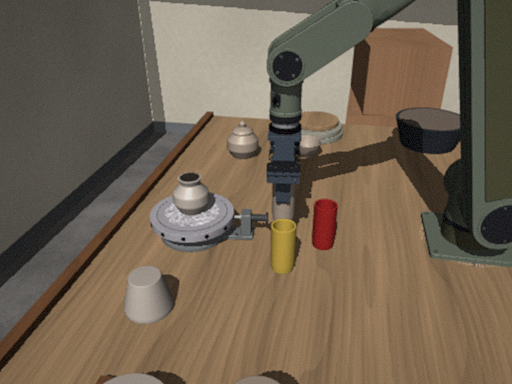

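The beaker is up 60 mm and held: wrist force -2.9 N, matching its weight. Carrying it across to about (0.49, -0.13) on the bare bench.

Call:
apply_moves([
  [0,0,0,0,6,0,-1],
  [0,0,0,-1,20,0,-1],
  [0,0,0,-2,42,0,-1],
  [0,0,0,-3,68,0,-1],
  [0,0,0,-4,95,0,-1],
  [0,0,0,-5,122,0,-1],
  [0,0,0,-6,149,0,-1],
  [0,0,0,-7,175,0,-1],
  [0,0,0,-8,196,0,-1],
  [0,0,0,-9,209,0,-1],
  [0,0,0,-9,215,0,-1],
  [0,0,0,-9,215,0,-1],
])

```text
clock: 9.2
tcp_pos: [0.4897, -0.1294, 0.1369]
ee_rot: [-0.0, 0.998, 0.06, -0.0]
ft_force: [-0.5, 0.4, -3.7]
grip_width: 0.0586
```

Call:
apply_moves([
  [0,0,0,0,0,6,-1],
  [0,0,0,0,0,16,-1],
  [0,0,0,0,0,28,-1],
  [0,0,0,0,0,40,-1],
  [0,0,0,0,0,49,-1],
  [0,0,0,0,0,54,-1],
  [0,0,0,0,0,56,-1],
  [0,0,0,0,0,57,-1],
  [0,0,0,0,0,57,-1],
])

```text
clock: 10.32
tcp_pos: [0.49, -0.1294, 0.0802]
ee_rot: [0.0, 0.998, 0.06, 0.0]
ft_force: [-0.1, -0.1, -2.4]
grip_width: 0.0584
```

```bash
python3 look.py 4 side,scene beaker,knob_neck
```

```text
t 10.32 tcp [ 0.49   -0.1294  0.0802] x [0.993 0.119 0.001] y [ 0.119 -0.993  0.   ] z [ 0.001 -0.    -1.   ] F [-0.1 -0.1 -2.4] M [0.   0.09 0.02] w 0.0584 j [-0.28  0.36  1.92  0.    0.86  1.17]
side beaker [(0.86, [0.3669, 0.0945, 0.0048]), (0.63, [0.4879, -0.1292, -0.0001]), (0.58, [0.4546, 0.205, 0.0008])]
side knob_neck []
scene beaker [(0.79, [0.3658, 0.0988, 0.0033]), (0.63, [0.4924, -0.1331, 0.0037]), (0.57, [0.452, 0.2061, 0.0043]), (0.55, [0.596, 0.0982, 0.0546])]
scene knob_neck [(0.56, [0.537, 0.0889, 0.057])]
```

View pics/side4.png

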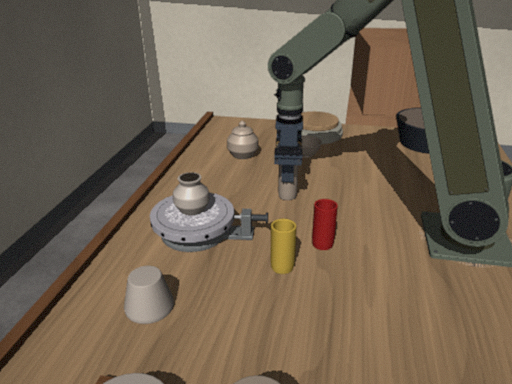

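The beaker hangs about 3 mm above the bench at (288,190) in the side view. I'll lower the last bit slowly.

Call:
apply_moves([
  [0,0,0,0,0,1,-1],
  [0,0,0,0,0,2,-1],
  [0,0,0,0,0,2.6,-1],
  [0,0,0,0,0,3.2,-1],
  [0,0,0,0,0,3.2,-1],
])

```text
clock: 11.25
tcp_pos: [0.4898, -0.1293, 0.077]
ee_rot: [0.0, 0.998, 0.06, 0.0]
ft_force: [-1.2, 0.3, -0.7]
grip_width: 0.0584
```

The load is now on the bench (-2.5 to -0.7 N). Opening and then rising.

Call:
apply_moves([
  [0,0,0,0,0,0.3,0.35],
  [0,0,0,0,0,0.3,0.4],
  [0,0,0,0,0,0.3,0.6],
  [0,0,0,0,0,0.3,1],
  [0,0,0,0,0,0.3,1],
  [0,0,0,0,0,0.3,1],
  [0,0,0,0,0,0.3,1],
])

```text
clock: 12.12
tcp_pos: [0.4898, -0.1293, 0.0764]
ee_rot: [0.0, 0.998, 0.06, 0.0]
ft_force: [0.6, -0.3, -0.3]
grip_width: 0.091
```

Call:
apply_moves([
  [0,0,0,0,0,-10,1],
  [0,0,0,0,0,-30,1],
  [0,0,0,0,0,-55,1],
  [0,0,0,0,0,-80,1],
  [0,0,0,0,0,-105,1],
  [0,0,0,0,0,-120,1],
  [0,0,0,0,0,-125,1],
])

```text
clock: 13.0
tcp_pos: [0.4901, -0.1294, 0.2025]
ee_rot: [0.0, 0.998, 0.06, 0.001]
ft_force: [0.2, -0.1, -0.4]
grip_width: 0.0912
```

```bash
python3 look.py 5 wrist,side,scene beaker,knob_neck,knob_end
```

```text
t 13.0 tcp [ 0.4901 -0.1294  0.2025] x [0.993 0.12  0.002] y [ 0.12  -0.993  0.001] z [ 0.002 -0.    -1.   ] F [ 0.2 -0.1 -0.4] M [-0.    0.12  0.01] w 0.0912 j [-0.28  0.23  1.75  0.    1.16  1.17]
wrist beaker [(0.92, [0.4887, -0.1297, 0.0]), (0.89, [0.368, 0.0958, 0.0011])]
wrist knob_neck [(0.62, [0.5349, 0.0868, 0.0566])]
wrist knob_end [(0.81, [0.5091, 0.0881, 0.0582])]
side beaker [(0.91, [0.4892, -0.1295, -0.005]), (0.82, [0.3666, 0.0974, 0.007]), (0.67, [0.4655, -0.4455, -0.0037])]
side knob_neck [(0.6, [0.5335, 0.0942, 0.0541])]
side knob_end [(0.43, [0.5083, 0.0827, 0.0561])]
scene beaker [(0.79, [0.4535, 0.2093, 0.0023]), (0.78, [0.4908, -0.127, -0.0006]), (0.67, [0.3661, 0.1011, 0.002])]
scene knob_neck [(0.64, [0.5357, 0.0891, 0.0555])]
scene knob_end [(0.53, [0.5133, 0.0833, 0.0543])]
```

View pics/side5.png

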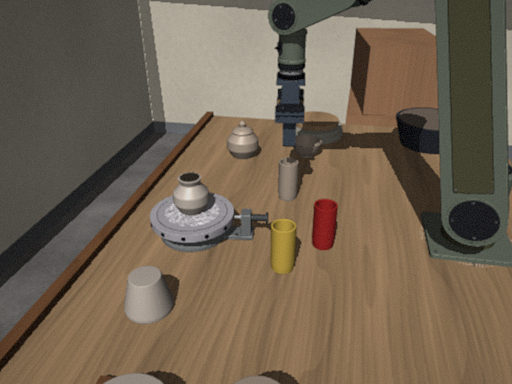

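The beaker stands upright at (0.490, -0.129), about 22 cm from the knob. Next, above the knob's neck at about (0.534, 0.089).

Call:
apply_moves([
  [0,0,0,3,-8,0,1],
  [0,0,0,9,-27,0,1],
  [0,0,0,18,-54,0,1],
  [0,0,0,28,-85,0,1],
  [0,0,0,38,-116,0,1],
  [0,0,0,48,-146,0,1],
  [0,0,0,57,-174,0,1],
  [0,0,0,64,-195,2,1],
  [0,0,0,69,-208,10,1],
  [0,0,0,70,-212,25,1],
  [0,0,0,70,-212,30,1],
  [0,0,0,70,-212,30,1],
])

```text
clock: 15.1
tcp_pos: [0.5334, 0.0888, 0.1707]
ee_rot: [0.0, 0.998, 0.059, -0.001]
ft_force: [0.6, -0.6, -1.0]
grip_width: 0.0912
```

```bash
python3 look.py 6 wrist,scene,side knob_neck,knob_end,pin_tip,seat_hole
```

```text
t 15.1 tcp [0.5334 0.0888 0.1707] x [ 0.993  0.119 -0.002] y [ 0.119 -0.993  0.   ] z [-0.002 -0.001 -1.   ] F [ 0.6 -0.6 -1. ] M [0.05 0.15 0.  ] w 0.0912 j [ 0.14  0.31  1.73 -0.    1.11  1.6 ]
wrist knob_neck [(0.7, [0.5374, 0.0859, 0.0548])]
wrist knob_end [(0.95, [0.5108, 0.0874, 0.0569])]
wrist pin_tip []
wrist seat_hole [(0.96, [0.598, 0.0982, 0.0552])]
scene knob_neck [(0.67, [0.5332, 0.09, 0.0587]), (0.16, [0.5936, 0.1002, 0.057])]
scene knob_end [(0.75, [0.7066, 0.1107, 0.0002]), (0.42, [0.5111, 0.0839, 0.058])]
scene pin_tip []
scene seat_hole [(0.56, [0.5947, 0.0966, 0.0557])]
side knob_neck [(0.61, [0.5349, 0.0906, 0.0562])]
side knob_end [(0.69, [0.5091, 0.0831, 0.0574]), (0.68, [0.7105, 0.1117, 0.0017])]
side pin_tip []
side seat_hole [(0.61, [0.5966, 0.0926, 0.0524]), (0.3, [0.5293, 0.0961, 0.0537])]
```

View pics/wrist6.png

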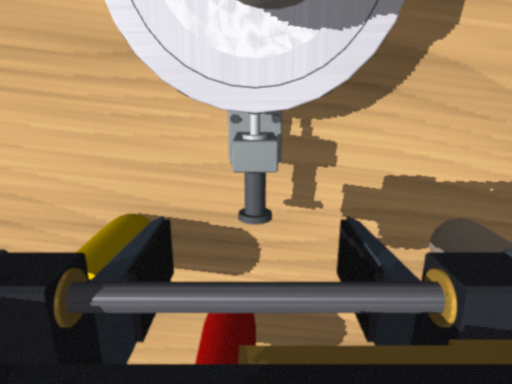

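Run:
```python
import cv2,numpy as np
from plant import status,eyes
from scipy.spatial.transform import Rotation as R
s=status.get_state();p=eyes.read_camera("wrist")
q=s["ee_rot"];M=R.from_quat([q[1],q[2],q[3],q[0]]).as_matrix()
T=np.eye(4);T[:3,:3]=M;T[:3,3]=s["tcp_pos"];C=T@p["mount"]
u=np.array([.993,.119]);v=np.array([-.119,.993]);w=np.array([.7084,.1098])
def hit(c,r,z):
    d=C[:3,:3]@np.array([(c-p["cx"])/p["fx"],-(r-p["cy"])/p["fy"],-1]);o=C[:3,3]
    P=o+d*(z-o[2])/d[2]; t=P[:2]-s["tcp_pos"][:2]
    return P.round(4),"rel tcp along",round(float(t@u)*1000,1),"lat",round(float(t@v)*1000,1)
print("house top L",hit(233,171.5,.072),"R",hit(279,171.5,.072))
print("house front top", hit(256,134,.072))
print("neck edges",hit(245.5,190,.056),hit(265.5,190,.056))
print("flange sides",hit(238,215,.056),hit(272,215,.056))
im=p["image"][100:240,190:320,::-1];cv2.imwrite("pics/z6.png",cv2.resize(im,None,fx=5,fy=4.2,interpolation=cv2.INTER_NEAREST))
```

```text
house top L (array([0.5536, 0.1084, 0.072 ]), 'rel tcp along', 21.7, 'lat', 16.4) R (array([0.5578, 0.0725, 0.072 ]), 'rel tcp along', 21.7, 'lat', -19.8)
house front top (array([0.5848, 0.0939, 0.072 ]), 'rel tcp along', 51.0, 'lat', -1.7)
neck edges (array([0.535 , 0.0969, 0.056 ]), 'rel tcp along', 1.9, 'lat', 7.1) (array([0.537, 0.08 , 0.056]), 'rel tcp along', 1.9, 'lat', -9.8)
flange sides (array([0.5118, 0.1009, 0.056 ]), 'rel tcp along', -20.7, 'lat', 13.9) (array([0.5152, 0.0716, 0.056 ]), 'rel tcp along', -20.7, 'lat', -15.7)
```

View pics/z6.png

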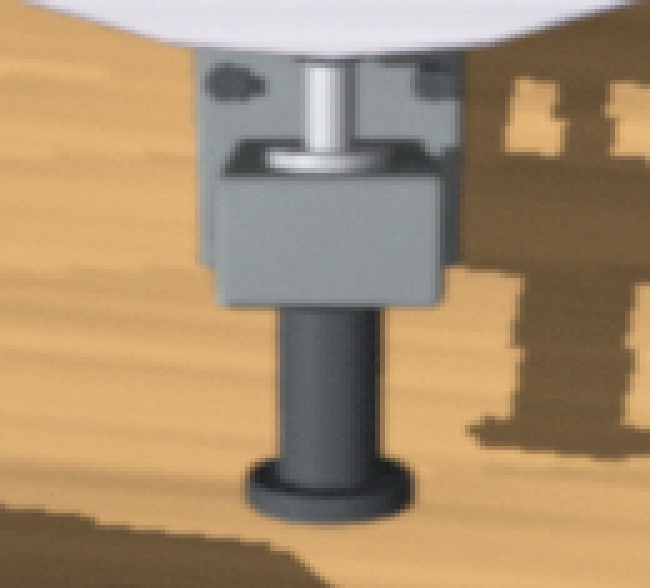

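The zoom shows the pin seated in the rim, the housing's rear edge at row 172 and the flange at row 215. The TCP is within about 1 mm of the neck's middle. Going down with +1/+1 mm corrections.

Call:
apply_moves([
  [0,0,0,1,1,12,1],
  [0,0,0,1,1,30,1],
  [0,0,0,1,1,50,1],
  [0,0,0,1,1,70,1],
  [0,0,0,1,1,90,1],
  [0,0,0,1,1,105,1],
  [0,0,0,1,1,114,1],
  [0,0,0,1,1,118,1],
  [0,0,0,1,1,118,1],
])

```text
clock: 17.02
tcp_pos: [0.5352, 0.0887, 0.0536]
ee_rot: [-0.0, 0.998, 0.06, 0.0]
ft_force: [0.7, -0.5, 0.8]
grip_width: 0.0915
```

```bash
python3 look.py 7 wrist,side knob_neck,knob_end
```

```text
t 17.02 tcp [0.5352 0.0887 0.0536] x [0.993 0.119 0.   ] y [ 0.119 -0.993  0.   ] z [ 0.  0. -1.] F [ 0.7 -0.5  0.8] M [-0.02  0.05  0.03] w 0.0915 j [ 0.14  0.44  1.87 -0.    0.83  1.59]
wrist knob_neck [(0.56, [0.5378, 0.0876, 0.0567])]
wrist knob_end [(0.9, [0.5117, 0.0873, 0.0571])]
side knob_neck [(0.47, [0.5324, 0.0918, 0.0558])]
side knob_end [(0.55, [0.5095, 0.0874, 0.0555])]
```

View pics/wrist7.png

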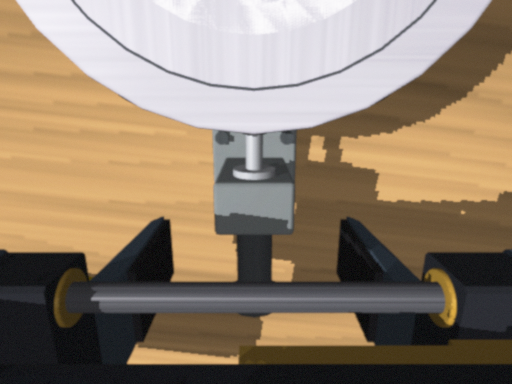

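View pics/side7.png

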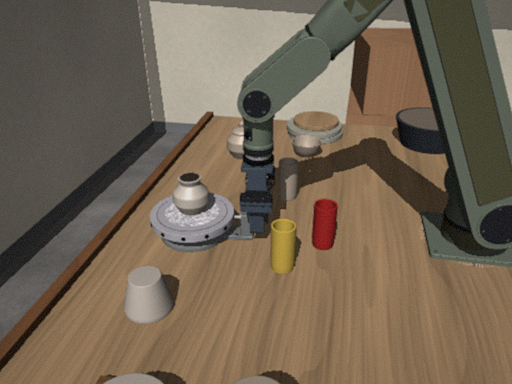

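Run:
```python
import cv2,numpy as np
from plant import status,eyes
from scipy.spatial.transform import Rotation as R
s=status.get_state();p=eyes.read_camera("wrist")
q=s["ee_rot"];M=R.from_quat([q[1],q[2],q[3],q[0]]).as_matrix()
T=np.eye(4);T[:3,:3]=M;T[:3,3]=s["tcp_pos"];C=T@p["mount"]
u=np.array([.993,.119]);v=np.array([-.119,.993])
def hit(c,r,z):
    d=C[:3,:3]@np.array([(c-p["cx"])/p["fx"],-(r-p["cy"])/p["fy"],-1]);o=C[:3,3]
    P=o+d*(z-o[2])/d[2]; t=P[:2]-s["tcp_pos"][:2]
    return P.round(4),"rel tcp along",round(float(t@u)*1000,1),"lat",round(float(t@v)*1000,1)
# edges along column 254
g=p["image"].mean(2); 
print(g[200:245,225].round().astype(int).tolist())
for r in (180,185,190,208,225,230,233): print(r,hit(254,r,.072)[2])
print("sides",hit(215,215,.072),hit(294,215,.072)); print("neck",hit(237,250,.056),hit(272,250,.056))
im=p["image"][120:330,190:320,::-1];cv2.imwrite("pics/z7.png",cv2.resize(im,None,fx=2.8,fy=2.8))
```

```text
[153, 153, 152, 151, 150, 150, 152, 150, 150, 151, 150, 151, 151, 150, 148, 131, 91, 73, 75, 76, 75, 74, 74, 76, 74, 75, 74, 74, 76, 74, 73, 72, 71, 78, 116, 159, 166, 163, 162, 160, 166, 166, 167, 168, 169]
180 45.1
185 42.9
190 40.6
208 32.3
225 24.1
230 21.7
233 20.2
sides (array([0.562 , 0.1092, 0.072 ]), 'rel tcp along', 29.0, 'lat', 17.1) (array([0.5662, 0.0739, 0.072 ]), 'rel tcp along', 28.9, 'lat', -18.3)
neck (array([0.5381, 0.0976, 0.056 ]), 'rel tcp along', 3.8, 'lat', 8.5) (array([0.5402, 0.0797, 0.056 ]), 'rel tcp along', 3.8, 'lat', -9.6)
```

View pics/z7.png

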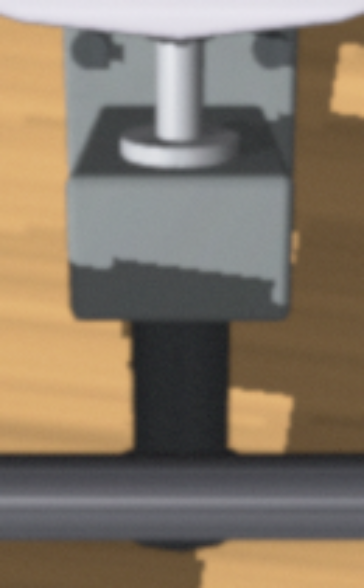

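The neck's middle is within 1 mm of the TCP (housing edge row 233.7 → 19.9 mm; 20 expected). Closing firmly.

Call:
apply_moves([
  [0,0,0,0,0.5,0,0.3],
  [0,0,0,0,0.5,0,0],
  [0,0,0,0,0.5,0,-0.3],
  [0,0,0,0,0.5,0,-0.5],
  [0,0,0,0,0.5,0,-0.7],
  [0,0,0,0,0.5,0,-1],
  [0,0,0,0,0.5,0,-1],
  [0,0,0,0,0.5,0,-1],
  [0,0,0,0,0.5,0,-1],
  [0,0,0,0,0.5,0,-1],
], newtons=45)

```text
clock: 18.62
tcp_pos: [0.535, 0.089, 0.0534]
ee_rot: [-0.001, 0.998, 0.06, -0.0]
ft_force: [-0.7, 4.6, 0.0]
grip_width: 0.0172
```

```bash
python3 look.py 8 wrist,side knob_neck,pin_tip,vase
```

```text
t 18.62 tcp [0.535  0.089  0.0534] x [0.993 0.119 0.   ] y [ 0.119 -0.993 -0.001] z [-0.     0.001 -1.   ] F [-0.7  4.6  0. ] M [ 0.99  0.26 -0.06] w 0.0172 j [0.14 0.44 1.87 0.   0.83 1.59]
wrist knob_neck [(0.6, [0.535, 0.0871, 0.0568])]
wrist pin_tip []
wrist vase []
side knob_neck [(0.45, [0.5337, 0.0946, 0.0558])]
side pin_tip []
side vase [(0.6, [0.7162, 0.1017, 0.065]), (0.22, [0.7076, 0.3924, -0.0001])]
```

View pics/wrist8.png

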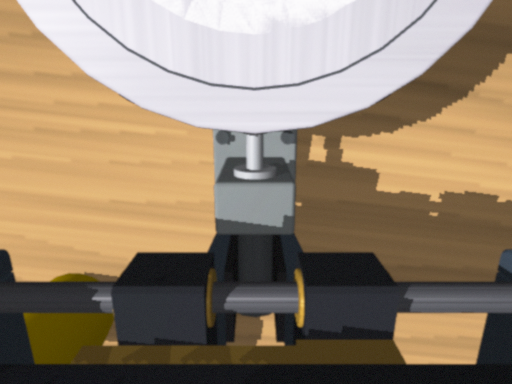

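The neck is gripped (17 mm, 4.6 N lateral). Pulling straight back along tool -x.

Call:
apply_moves([
  [0,0,0,-2,0,0,-1],
  [0,0,0,-4,0,0,-1],
  [0,0,0,-6,0,0,-1],
  [0,0,0,-8,0,0,-1],
  [0,0,0,-10,0,0,-1],
  [0,0,0,-10,0,0,-1],
])

```text
clock: 19.77
tcp_pos: [0.5276, 0.0881, 0.0535]
ee_rot: [-0.001, 0.998, 0.06, 0.003]
ft_force: [5.5, 5.9, -5.3]
grip_width: 0.0167
```

```bash
python3 look.py 9 wrist knob_neck,pin_tip
```

```text
t 19.77 tcp [0.5276 0.0881 0.0535] x [0.993 0.119 0.006] y [ 0.119 -0.993 -0.001] z [ 0.006  0.002 -1.   ] F [ 5.5  5.9 -5.3] M [ 1.11 -0.7   0.03] w 0.0167 j [0.14 0.42 1.89 0.   0.82 1.59]
wrist knob_neck [(0.71, [0.5295, 0.0862, 0.0565])]
wrist pin_tip [(0.74, [0.5999, 0.0969, 0.0581])]
```

View pics/wrist9.png

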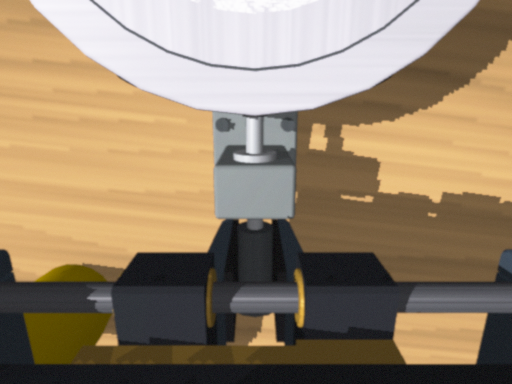

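The plunger follows: the rod shows behind the housing at (254,222). The TCP has moved 7.5 mm at about 6 N. Continuing.

Call:
apply_moves([
  [0,0,0,-2,0,0,-1],
  [0,0,0,-4,0,0,-1],
  [0,0,0,-6,0,0,-1],
  [0,0,0,-8,0,0,-1],
  [0,0,0,-10,0,0,-1],
  [0,0,0,-12,0,0,-1],
  [0,0,0,-12,0,0,-1],
])

```text
clock: 20.8
tcp_pos: [0.5172, 0.0868, 0.0535]
ee_rot: [-0.001, 0.998, 0.06, 0.004]
ft_force: [7.1, 6.8, -9.6]
grip_width: 0.0169
```

```bash
python3 look.py 10 wrist knob_neck,pin_tip
```

```text
t 20.8 tcp [0.5172 0.0868 0.0535] x [0.993 0.119 0.009] y [ 0.119 -0.993 -0.001] z [ 0.009  0.002 -1.   ] F [ 7.1  6.8 -9.6] M [ 1.13 -1.2   0.01] w 0.0169 j [0.14 0.41 1.92 0.   0.8  1.59]
wrist knob_neck [(0.59, [0.517, 0.0833, 0.057]), (0.21, [0.5974, 0.0986, 0.0562])]
wrist pin_tip [(0.82, [0.5908, 0.0949, 0.0565])]
```

View pics/wrist10.png

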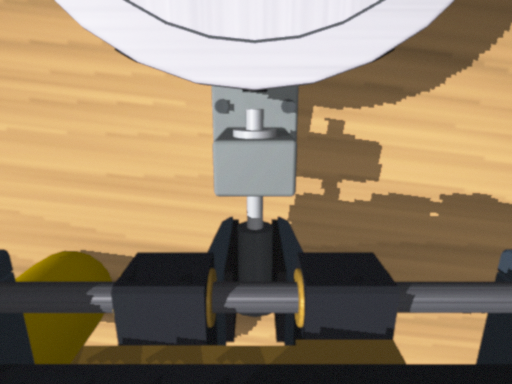

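The pin tip now shows free of the rim at (254,110), with 18 mm pulled. On to the stop.

Call:
apply_moves([
  [0,0,0,-1.5,0,0,-1],
  [0,0,0,-3,0,0,-1],
  [0,0,0,-4.5,0,0,-1],
  [0,0,0,-4.5,0,0,-1],
])

```text
clock: 21.45
tcp_pos: [0.5151, 0.0866, 0.0536]
ee_rot: [-0.001, 0.998, 0.06, 0.007]
ft_force: [13.3, 6.6, -13.9]
grip_width: 0.0171
```

Call:
apply_moves([
  [0,0,0,-1,0,0,-1],
  [0,0,0,-2,0,0,-1],
  [0,0,0,-2,0,0,-1],
])

```text
clock: 21.82
tcp_pos: [0.515, 0.0866, 0.0536]
ee_rot: [-0.001, 0.998, 0.06, 0.009]
ft_force: [17.9, 7.4, -17.5]
grip_width: 0.0172
```

The TCP stopped at 20.1 mm while the force rose to 18 N, so the plunger is at its stop. Checking for slip.

```bash
python3 look.py 11 wrist,side,scene knob_neck,knob_end,pin_tip,beaker,vase,jar,cone,bowl; python3 look.py
```

```text
t 21.82 tcp [0.515  0.0866 0.0536] x [0.993 0.119 0.018] y [ 0.119 -0.993 -0.001] z [ 0.017  0.004 -1.   ] F [ 17.9   7.4 -17.5] M [ 1.32 -2.63  0.02] w 0.0172 j [0.14 0.4  1.93 0.   0.79 1.59]
wrist knob_neck [(0.96, [0.5159, 0.083, 0.0592])]
wrist knob_end []
wrist pin_tip [(0.95, [0.5913, 0.0935, 0.0533])]
wrist beaker [(0.82, [0.4535, 0.2126, -0.0004])]
wrist vase []
wrist jar []
wrist cone []
wrist bowl []
side knob_neck [(0.59, [0.5123, 0.0919, 0.0537])]
side knob_end [(0.56, [0.4898, 0.0814, 0.0589])]
side pin_tip [(0.58, [0.5126, 0.0917, 0.0572])]
side beaker [(0.96, [0.4564, 0.208, -0.0011]), (0.87, [0.3642, 0.0922, 0.0036]), (0.8, [0.4897, -0.131, -0.002])]
side vase [(0.63, [0.714, 0.1023, 0.066])]
side jar [(0.97, [0.6883, -0.401, -0.0004]), (0.62, [0.5988, 0.0917, 0.056])]
side cone [(0.8, [0.7094, 0.3913, 0.0019])]
side bowl [(0.67, [0.4683, -0.4482, -0.0063]), (0.65, [0.7152, 0.1015, 0.0652])]
scene knob_neck []
scene knob_end [(0.72, [0.7128, 0.3957, 0.0]), (0.6, [0.4913, 0.079, 0.0591])]
scene pin_tip []
scene beaker [(0.94, [0.4912, -0.1302, -0.001]), (0.66, [0.3649, 0.1012, 0.0018])]
scene vase [(0.58, [0.714, 0.101, 0.0645])]
scene jar [(0.83, [0.6919, -0.4003, -0.0003])]
scene cone [(0.8, [0.7166, 0.3958, 0.0005])]
scene bowl [(0.89, [0.4651, -0.4492, 0.0022])]
t 23.18 tcp [0.515  0.0866 0.0536] x [0.993 0.119 0.018] y [ 0.119 -0.993 -0.001] z [ 0.017  0.004 -1.   ] F [ 16.6   8.2 -17.5] M [ 1.28 -2.55  0.04] w 0.0174 j [0.14 0.4  1.93 0.   0.79 1.59]
```

View pics/wrist11.png

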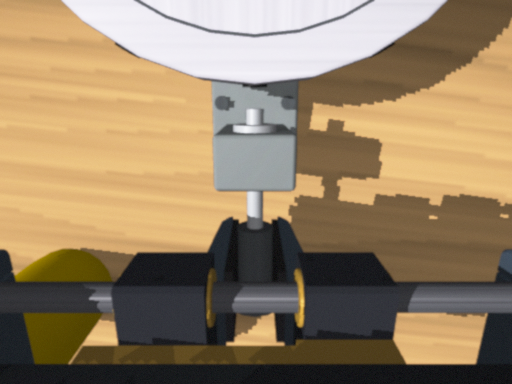

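View pics/side11.png

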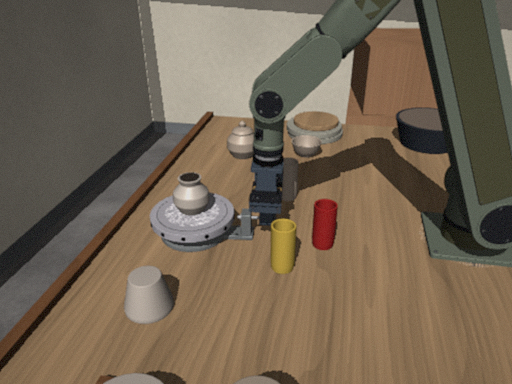

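The hold was steady over 1.3 s. The pin tip stands clear of the rim at (254,112), the knob end went back from 0.510 to about 0.4905, and nothing else has moved. Handing in.

```bash
python3 -c "
from plant import ticket
print(ticket.close_job())"
```

```text
the job is handed in; nothing more can be done
None
```

I moved the beaker first, then pulled the plunger back to its stop. I handed the job in at about 23 s of the 45 s, with the arm still holding the knob; no verdict is reported.

- **Beaker:** it stands upright on the bare bench at about (0.490, -0.130), about 22 cm from the knob. The wrist force dropped as its weight went onto the bench, and the camera estimates afterwards agreed on where it is.
- **Plunger:** the TCP moved 20.1 mm and then stopped while the force rose to about 18 N along x. The knob's end moved back about 20 mm, and the wrist picture shows the pin clear of the rim. The hold stayed steady over the last 1.3 s, with the knob gripped at 45 N.
- **Other pottery:** the vase, jar, cone, bowl and the red and yellow look-alikes all read within a few millimetres of where they started.

**Checks that were off:**
- While pulling, the tool tilted about 1°, and at the stop there was a sideways and vertical load of about 8 N and 17 N, well under the 120 N wrist limit.
- The networks gave a few stray readings, such as a pin tip reported at the knob and a beaker at the rim. I discarded these against the pictures.

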